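# Hang the washed fondue fork back in the carousel

### The arm

A 6-joint arm with a two-finger parallel gripper is mounted at the origin on the work surface. World frame = base frame: x ahead of the robot, y to its left, z up, the work surface at z = 0. Lengths are in mm, angles in rad, forces in N, time in s.
With the tool pointing down it reaches from about 400 to 925 mm from the base axis. Payload 12.5 kg.
Tool frame: the origin (TCP) lies on the centre line of the jaws, within the pads' length; the fingertips stand 14 mm ahead of it and the grasp point (between the pads) lies 5 mm behind it; z points along the fingers, x is the direction in which the jaws open and shut, and the axes are right-handed (so a half turn about z gives the same grasp; the last joint's range is limited). The gripper opens to 95 mm and grips with 3 to 60 N. Pads are 20 mm wide; open, the fingers measure 119 mm over their backs; the gripper's body (75 mm by 180 mm) begins 59 mm behind the grasp point.
Start: joints at [1.113, 0.491, 1.559, -0, 1.092, -0.106], TCP at [215.351, 586.744, 228.661] pointing down, gripper open.
Joint ranges: [-3.1, 3.1], [-0.84, 2.19], [0.05, 2.79], [-1.13, 4.28], [0.06, 2.93], [-2.69, 2.69]. Speed limits (rad/s): [2.22, 2.22, 2.79, 3.14, 3.14, 3.14].

### API

Orientations are given as [roll, pitch, yaw] about the fixed x, y, z axes, in that order (R = Rz(yaw) Ry(pitch) Rx(roll)).
In Python, from cell import state, read_camera, job_done gives the robot as it stands.
- The arm moves only by the shell command python3 -m handwheel 'ROWS'. ROWS is JSON, a list of rows, each an object of numbers: "hand": the finger opening in m, from 0 to 0.0951; "x", "y", "z": the shift along the world's x, y, z in m; "spin": the turn about the world's z in units of 5 degrees (1.0 is 5 degrees). In form: [{"hand": .., "x": .., "y": .., "z": .., "spin": ..}, ...]. A call has 1 to 20 rows; each row is the pose to reach, as a shift and turn from the pose commanded when the call began; what a row does not reach only later rows make up. A row lasts 1/12 s, in which the tool goes at most 41.7 mm and 7.16 degrees, less where a joint would pass 70% of its speed; a pose out of reach is approached as far as the arm can. A call with a gripper value outside its range is refused whole. The fingers move at their own pace and stop on an object; the grip force is fixed at half the most. Time passes only in rows, so rows that repeat a pose let the fingers close. It gives the time, the measured TCP pose, the force and the opening at its end, in the units of the state.
- state(): the state, without advancing time (a new reading comes with each control period).
- read_camera(name): name is "scene" or "top" or "wrist"; returns a dict with "img" (400x640x3 uint8, red, green, blue), "fx", "fy", "cx", "cy" (pixels), "T" (4x4, takes a point from camera to world coordinates). Camera axes: x right, y down, z forward; pixel columns grow to the right and rows downward; lengths in mm; the calibration is good to about 2 mm. A picture is of the moment at which its call begins. There is no depth.
- job_done(): hands the job in, once; it reports no verdict.
The state is a dict: "t": time; "joints": joint angles; "qvel": joint speeds; "tau": joint torques, N m; "eef_pos": TCP position; "tcp_rot": TCP orientation; "ft_force": force on the tool from outside, world axes, zero at the start; "moment": the same for the moment, N m; "opening": opening from 0.0 (shut) to 1.0 (fully open).
Only numpy, scipy, OpenCV 4.12 (cv2) and the standard library are available. Lean on these libraries where they do the work, as an engineer would, in place of code of your own. Each camera call takes 0.05 s, during which the arm holds its last target. There are 200 camera calls.

### The job

Take the washed fondue fork out of the cutlery basket and hang it, handle up, in the one free place of the fork carousel: shank in the slot, collar let down fully home in the sunk seat. Leave the other seven forks hanging in their places and everything else on the counter where it is; the carousel may be turned if that helps.

Things in the scene. Friction and masses are not known exactly. Their poses are not given: they have to be found in the camera images.
- fork_handle (a point): Fork to be hung: fondue fork, 250 mm long, about 55 g, standing tines down in one cell of the basket, leaning up to 12 degrees. Round dark wooden handle from 167 to 250 mm above the tine tips, 12 mm thick at its foot, 15 mm for most of its length. This point: on the axis, mid-handle, 210 mm above the tips, 40 mm below the top end. z along the axis, tines to handle.
- fork_collar (a point): Centre of the flat underside of that fork's steel collar (18 mm across, 12 mm high, just below the handle), on the axis 155 mm above the tine tips, 55 mm below fork_handle; same axes. Below it: straight steel shank 4.6 mm thick; two tines, 11 mm over both. Hung fully home, this point lies at free_seat.
- free_seat (a point): Free place on the carousel: a slot 9 mm wide, cut in from the rim, ending in a square sunk seat 22 mm wide, 4 mm deep. Shank goes in the slot, collar lies in the seat. This point: centre of the seat's floor, 175 mm above the counter, 4 mm below the disc's upper face, 24 mm from the rim; the slot ends 6 mm further in. x outwards along the slot, z up.
- carousel_axis (a point): Centre of the carousel, a stainless stand: round foot 150 mm across, 11 mm high; column; level turning disc 184 mm across, 7 mm thick, with eight places 45 degrees apart, 68 mm from the axis, seven with a fork hanging handle up, tine tips 20 mm above the counter. Point at seat-floor height; turns with the disc, x to the free place. A knob 24 mm across rises 29 mm above it.
- carousel_head (a joint): Angle of the carousel's disc on its column, rad, 0 at the start, counter-clockwise from above positive. It turns freely all the way round against light friction (about 0.12 N m) and stays where it is left; the foot and column are fixed to the counter.
- basket: Grey plastic cutlery basket, fixed: 66 mm along its x, 109 mm along its y, 82 mm high, open at the top, 3 by 5 cells about 19 mm square, floor 4 mm thick. Origin at the middle of its underside.
- teaspoon_mid (a point): Middle of a small steel teaspoon, 134 mm long, that stands bowl up in another cell of the basket; its top is at about 140 mm. To be left there.
- pot: Cream ceramic pot, 200 mm across, fixed on a black stand off to one side; its rim is 200 mm above the counter. Origin under its centre.
- canister: Aluminium burner canister with black twist cap, 54 mm across, 94 mm high. Origin at its foot.
- ramekin: Small cream ceramic bowl, 80 mm across, 45 mm high. Origin at its foot.
- pepper_mill: Wooden pepper mill, 56 mm across, 172 mm high. Origin at its foot.
- hung1_collar (a point): Fork already hanging in the carousel, 45 degrees counter-clockwise from the free place: same make as the fork above, kept in its place; it sways sideways about its collar when brushed. Centre of the underside of its collar, z up its axis.
- hung2_collar (a point): Fork already hanging in the carousel, 90 degrees counter-clockwise from the free place: same make as the fork above, kept in its place; it sways sideways about its collar when brushed. Centre of the underside of its collar, z up its axis.
- hung3_collar (a point): Fork already hanging in the carousel, 135 degrees counter-clockwise from the free place: same make as the fork above, kept in its place; it sways sideways about its collar when brushed. Centre of the underside of its collar, z up its axis.
- hung4_collar (a point): Fork already hanging in the carousel, 180 degrees counter-clockwise from the free place: same make as the fork above, kept in its place; it sways sideways about its collar when brushed. Centre of the underside of its collar, z up its axis.
- hung5_collar (a point): Fork already hanging in the carousel, 225 degrees counter-clockwise from the free place: same make as the fork above, kept in its place; it sways sideways about its collar when brushed. Centre of the underside of its collar, z up its axis.
- hung6_collar (a point): Fork already hanging in the carousel, 270 degrees counter-clockwise from the free place: same make as the fork above, kept in its place; it sways sideways about its collar when brushed. Centre of the underside of its collar, z up its axis.
- hung7_collar (a point): Fork already hanging in the carousel, 315 degrees counter-clockwise from the free place: same make as the fork above, kept in its place; it sways sideways about its collar when brushed. Centre of the underside of its collar, z up its axis.

How it is judged:
By the outcome, as a careful person would: the job done as asked, in the order asked, and still so for the second after the job is handed in, with the robot touching nothing.
It also fails if it takes over 37 s, if anything falls off the work surface, if the arm or the gripper's body presses on something with over 40 N, if the wrist force passes 120 N, or if a joint passes its speed limit or range.

## Working session

There is one attempt and no reset: what is moved stays moved. The work goes in short steps, Python scripts to look and compute and a shell command to move; the robot and the scene stay as the last step left them, time stands still between calls to the robot, and variables do not carry over. Pictures are saved under pics/ and viewed, about 8 in all and at most 12, crops included, and the job is handed in when it is done.

```bash
mkdir -p pics
cat > h.py <<'E'
import numpy as np, cv2, pickle
from cell import state, read_camera, job_done
def snap(n,tag):
    c=read_camera(n); pickle.dump(c,open(f'pics/{tag}.pkl','wb'))
    cv2.imwrite(f'pics/{tag}.png',c['img'][:,:,::-1]); return c
def load(tag): return pickle.load(open(f'pics/{tag}.pkl','rb'))
def crop(tag,x0,y0,x1,y1,s,out):
    im=load(tag)['img'][y0:y1,x0:x1,::-1]
    cv2.imwrite(f'pics/{out}.png',cv2.resize(im,None,fx=s,fy=s,interpolation=cv2.INTER_CUBIC))
def ray(c,u,v):
    T=np.array(c['T']); d=T[:3,:3]@[(u-c['cx'])/c['fx'],(v-c['cy'])/c['fy'],1]
    return T[:3,3],d/np.linalg.norm(d)
def atz(c,u,v,z):
    o,d=ray(c,u,v); return o+d*(z-o[2])/d[2]
def proj(c,p):
    T=np.array(c['T']); q=T[:3,:3].T@(np.array(p)-T[:3,3]); return c['fx']*q[0]/q[2]+c['cx'],c['fy']*q[1]/q[2]+c['cy']
def tri(c1,uv1,c2,uv2):
    o1,d1=ray(c1,*uv1);o2,d2=ray(c2,*uv2)
    s=np.linalg.lstsq(np.c_[d1,-d2],o2-o1,rcond=None)[0]
    a=o1+d1*s[0];b=o2+d2*s[1]; return (a+b)/2,np.linalg.norm(a-b)
E
python3 - <<'E'
from h import *
np.set_printoptions(precision=2,suppress=True)
a=snap('scene','s0');b=snap('top','t0')
for c in(a,b): print(c['fx'],np.array(c['T']))
print(state())
im=np.vstack([a['img'],b['img']])[:,:,::-1]
cv2.imwrite('pics/both.png',cv2.resize(im,(480*1,600)))
E
```

```text
372.7609785336338 [[   0.81    0.36   -0.47 1119.98]
 [   0.59   -0.46    0.66 -855.9 ]
 [   0.02   -0.81   -0.58  904.07]
 [   0.      0.      0.      1.  ]]
402.7333002635205 [[  -0.     -0.98    0.19  313.6 ]
 [  -1.      0.01    0.03  -31.09]
 [  -0.03   -0.19   -0.98 1241.82]
 [   0.      0.      0.      1.  ]]
{'t': 0.1, 'joints': array([ 1.11,  0.49,  1.56, -0.  ,  1.09, -0.11]), 'qvel': array([-0., -0., -0.,  0.,  0., -0.]), 'tau': array([  0.  , -61.36, -25.86,   0.07,   0.05,  -0.  ]), 'eef_pos': array([215.26, 586.55, 228.12]), 'tcp_rot': array([-3.14,  0.  ,  1.22]), 'ft_force': array([0.26, 0.58, 0.17]), 'moment': array([ 0.03,  0.02, -0.04]), 'opening': 1.000855853935648}
```

View pics/t0.png

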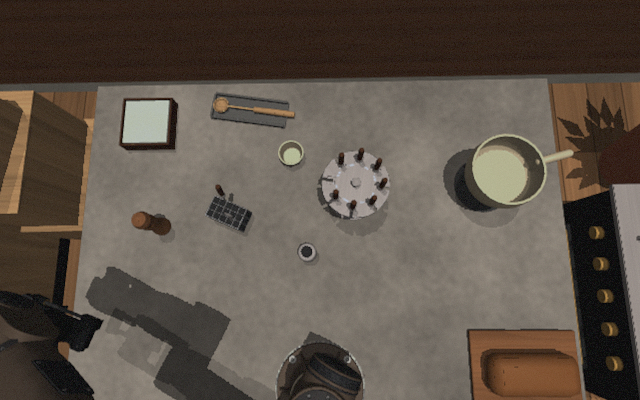

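View pics/s0.png

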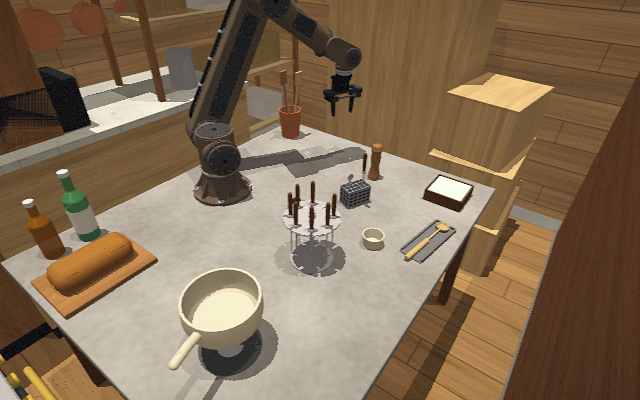

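Top: basket at (229,213), fork handle at (220,190), carousel at (355,183) with the free slot to the left, at about (327,180). Scene: basket (355,193), fork (364,162), carousel (312,220). Next come enlarged crops.

Run:
```python
from h import *
def cr(t,x,y,w,h,s):
    return cv2.resize(load(t)['img'][y:y+h,x:x+w,::-1],(w*s,h*s),interpolation=cv2.INTER_CUBIC)
# top: left basket 195..275 x 170..240 ; carousel 312..402? ; scene
A=cr('t0',195,175,66,60,6);B=cr('t0',315,145,80,75,5)
C=cr('s0',330,145,66,60,6);D=cr('s0',275,175,80,75,5)
o=np.zeros((600,800,3),np.uint8)
for im,x,y in((A,0,0),(C,0,200*0+300),(B,400,0),(D,400,300)):
    h=min(300 if y==0 else 300,im.shape[0]); 
    o[y:y+h,x:x+min(im.shape[1],800-x)]=im[:h]
cv2.imwrite('pics/c1.png',o)
```

```text
(no output)
```

View pics/c1.png

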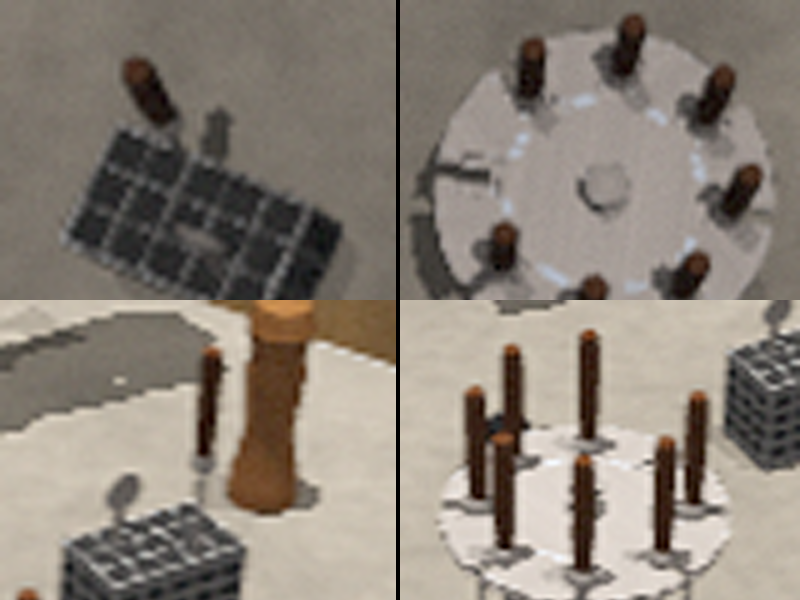

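Run:
```python
from h import *
np.set_printoptions(precision=1,suppress=True)
t=load('t0');s=load('s0')
A=lambda x,y:(195+x/6,175+y/6);C=lambda x,y:(330+x/6,145+(y-300)/6)
B=lambda x,y:(315+(x-400)/5,145+y/5);D=lambda x,y:(275+(x-400)/5,175+(y-300)/5)
p,e=tri(t,A(139,70),s,C(213,353));q,e2=tri(t,A(171,123),s,C(204,458))
print('top',p,e,'foot',q,e2,np.linalg.norm(p-q)); ax=(p-q)/np.linalg.norm(p-q)
print('tilt',np.degrees(np.arccos(ax[2])),'dir',np.degrees(np.arctan2(ax[1],ax[0])), 'tip',p-250*ax, 'mid',p-40*ax)
print('knob',atz(t,*B(608,183),204)); print('slot end',atz(t,*B(491,181),179),'rim',atz(t,*B(438,168),179))
# handle tops pairs
T=[(532,47),(632,24),(721,75),(747,175),(697,262),(593,287),(504,233)]
print('tops top-view'); P=np.array([atz(t,*B(*x),270) for x in T]);print(P)
S=[(588,335),(511,350),(474,392),(503,438),(583,462),(665,442),(698,397)]
print('tops scene'); Q=np.array([atz(s,*D(*x),270) for x in S]);print(Q)
def fit(P):
    r=np.linalg.lstsq(np.c_[2*P[:,:2],np.ones(len(P))],(P[:,:2]**2).sum(1),rcond=None)[0];c=r[:2];print('circ',c,np.sqrt(r[2]+c@c)); 
    a=np.sort(np.degrees(np.arctan2(P[:,1]-c[1],P[:,0]-c[0]))%360);print(a)
fit(P);fit(Q)
cs=[A(127,125),A(343,228),A(65,240)];print('basket rim',[atz(t,*x,82) for x in cs])
print('spoon',tri(t,A(217,125),s,C(125,485)))
```

```text
top [539.  252.8 243.5] 4.143536087350841 foot [533.9 261.5 161.1] 7.946628634317303 83.04110841426075
tilt 6.984551564603359 dir -59.54150166843999 tip [523.6 279.   -4.6] mid [536.6 257.  203.8]
knob [ 555.9 -105.   204. ]
slot end [563.6 -43.6 179. ] rim [571.1 -15.  179. ]
tops top-view
[[ 610.9  -63.9  270. ]
 [ 622.2 -114.1  270. ]
 [ 595.1 -157.7  270. ]
 [ 543.8 -168.7  270. ]
 [ 500.3 -142.8  270. ]
 [ 488.4  -91.8  270. ]
 [ 515.8  -48.6  270. ]]
tops scene
[[ 526.5  -56.4  270. ]
 [ 499.1  -99.9  270. ]
 [ 510.7 -149.8  270. ]
 [ 554.5 -176.   270. ]
 [ 605.6 -166.3  270. ]
 [ 631.5 -121.4  270. ]
 [ 620.6  -71.1  270. ]]
circ [ 555.4 -102.8] 67.61892329970455
[ 35.1 126.2 170.6 216.  260.  305.9 350.4]
circ [ 565.8 -110.7] 67.28472416782786
[ 35.8 125.9 170.8 215.4 260.2 305.6 350.7]
basket rim [array([545.8, 301.9,  82. ]), array([493.5, 193.4,  82. ]), array([488.7, 330. ,  82. ])]
spoon (array([517.9, 227.4, 157.5]), np.float64(31.671704564502573))
```

```bash
python3 -m handwheel '[{"z":0.04,"hand":0.095},{"z":0.08,"x":0.02,"y":-0.02,"spin":1,"hand":0.095},{"x":0.04,"y":-0.05,"z":0.11,"spin":2,"hand":0.095},{"x":0.07,"y":-0.08,"z":0.14,"spin":4,"hand":0.095},{"x":0.1,"y":-0.11,"z":0.16,"spin":5,"hand":0.095},{"x":0.13,"y":-0.14,"z":0.16,"spin":6,"hand":0.095},{"x":0.16,"y":-0.165,"z":0.16,"spin":7,"hand":0.095},{"x":0.18,"y":-0.19,"z":0.16,"spin":8,"hand":0.095},{"x":0.21,"y":-0.22,"z":0.16,"spin":9,"hand":0.095},{"x":0.24,"y":-0.25,"z":0.16,"spin":10,"hand":0.095},{"x":0.26,"y":-0.275,"z":0.16,"spin":10,"hand":0.095},{"x":0.28,"y":-0.29,"z":0.16,"spin":10,"hand":0.095},{"x":0.28,"y":-0.29,"z":0.16,"spin":10,"hand":0.095},{"x":0.28,"y":-0.29,"z":0.16,"spin":10,"hand":0.095}]'
python3 - <<'E'
from h import *
np.set_printoptions(precision=2,suppress=True)
c=snap('wrist','w1');print(np.array(c['T']),c['fx'],state()['eef_pos'])
for p in([539,253,243],[534,261,161],[523.6,279,0]):print(proj(c,p))
E
```

```text
[[  0.34   0.91   0.22 153.55]
 [  0.94  -0.33  -0.08 607.63]
 [ -0.     0.23  -0.97 384.42]
 [  0.     0.     0.     1.  ]] 334.8792661205044 [215.28 586.58 228.21]
(np.float64(54.14186481217996), np.float64(780.2373728365712))
(np.float64(123.33748021928704), np.float64(615.3579107674415))
(np.float64(195.39361748255408), np.float64(445.95789276736696))invalid input
```

View pics/w1.png

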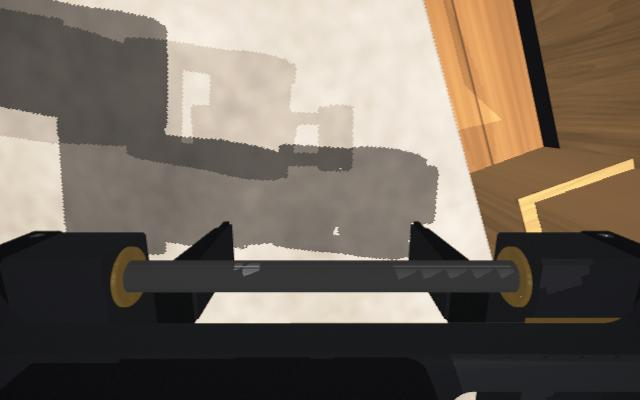

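The wrist picture shows only counter and shadow, with the jaws at the bottom (rows 220–320), because the move was refused. I'll send it again with every key in each row.

```bash
python3 -m handwheel '[{"hand":0.095,"x":0,"y":0,"z":0.04,"spin":0},{"hand":0.095,"x":0.02,"y":-0.02,"z":0.07,"spin":1},{"hand":0.095,"x":0.04,"y":-0.05,"z":0.09,"spin":2},{"hand":0.095,"x":0.06,"y":-0.08,"z":0.11,"spin":3},{"hand":0.095,"x":0.09,"y":-0.1,"z":0.13,"spin":4},{"hand":0.095,"x":0.12,"y":-0.125,"z":0.14,"spin":5},{"hand":0.095,"x":0.15,"y":-0.15,"z":0.15,"spin":6},{"hand":0.095,"x":0.18,"y":-0.175,"z":0.16,"spin":7},{"hand":0.095,"x":0.205,"y":-0.2,"z":0.16,"spin":8},{"hand":0.095,"x":0.23,"y":-0.23,"z":0.16,"spin":9},{"hand":0.095,"x":0.26,"y":-0.25,"z":0.16,"spin":10},{"hand":0.095,"x":0.28,"y":-0.275,"z":0.16,"spin":10},{"hand":0.095,"x":0.3,"y":-0.3,"z":0.16,"spin":10},{"hand":0.095,"x":0.3,"y":-0.3,"z":0.16,"spin":10},{"hand":0.095,"x":0.3,"y":-0.3,"z":0.16,"spin":10}]'
python3 - <<'E'
from h import *
np.set_printoptions(precision=2,suppress=True)
c=snap('wrist','w1');print(np.array(c['T']),state()['eef_pos'],state()['tcp_rot'])
for p in([539,253,243],[534,261,161],[523.6,279,0]):print(proj(c,p))
E
```

```text
t: 1.4
eef_pos: [516.1, 285.6, 388.2]
tcp_rot: [-3.141, -0.0, 2.089]
ft_force: [-0.4, -0.6, -0.2]
opening: 0.999
[[ -0.5    0.84   0.2  459.08]
 [  0.87   0.48   0.12 251.22]
 [  0.     0.23  -0.97 544.51]
 [  0.     0.     0.     1.  ]] [515.4  286.49 388.33] [-3.14 -0.    2.09]
(np.float64(279.45009504811014), np.float64(195.28029554988115))
(np.float64(295.9888682931547), np.float64(178.94463670867654))
(np.float64(315.8139658396629), np.float64(161.13278269239098))
```

View pics/w1.png

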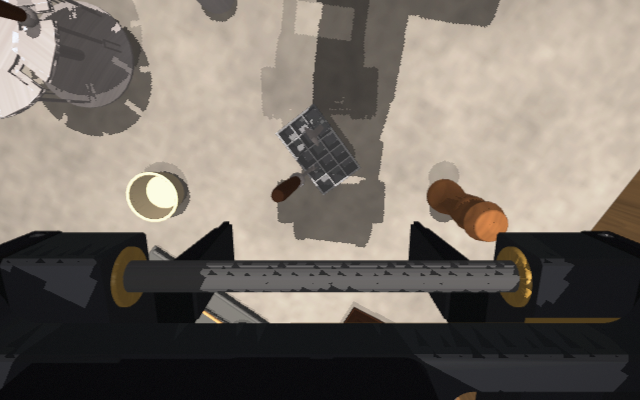

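The wrist view confirms the fork: its handle top is at (279,195) and the triangulated point projects to (279.5,195.3). Next I descend over the tine tips with the jaws along the lean, so closing sets the fork upright.

```bash
python3 -m handwheel '[{"hand":0.095,"x":0.005,"y":-0.005,"z":-0.035,"spin":0},{"hand":0.095,"x":0.01,"y":-0.01,"z":-0.07,"spin":0},{"hand":0.095,"x":0.01,"y":-0.01,"z":-0.11,"spin":0},{"hand":0.095,"x":0.01,"y":-0.01,"z":-0.14,"spin":0},{"hand":0.095,"x":0.01,"y":-0.01,"z":-0.167,"spin":0},{"hand":0.095,"x":0.01,"y":-0.01,"z":-0.167,"spin":0}]'
python3 - <<'E'
from h import *
c=snap('wrist','w2');t=snap('top','t2');s=snap('scene','s2');print(state()['eef_pos'])
def cr(c,x,y,w,h,k): return cv2.resize(c['img'][y:y+h,x:x+w,::-1],(w*k,h*k),interpolation=cv2.INTER_CUBIC)
cv2.imwrite('pics/v2.png',np.hstack([cr(c,140,100,360,200,1).repeat(2,0)[:400] if 0 else cr(c,200,150,220,200,2),cr(s,330,130,80,100,4)[:400]]))
E
```

```text
t: 1.95
eef_pos: [522.7, 277.1, 216.9]
tcp_rot: [-3.134, -0.001, 2.093]
ft_force: [-1.0, 0.3, -0.8]
opening: 1.0
[525.50552753 277.72429626 223.26676146]
```

View pics/v2.png

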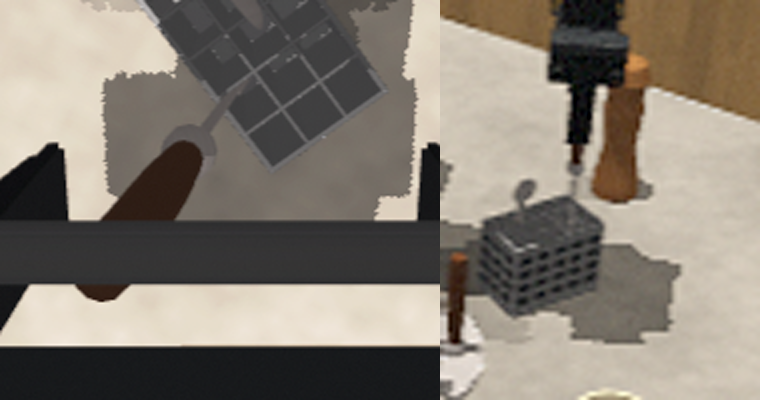

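The fork stands between the open jaws: collar at about (294,225), shank entering the basket at about (318,194) and top end near (251,293). I'll fit the fork axis to these.

Run:
```python
from h import *
from scipy.optimize import least_squares
np.set_printoptions(precision=2,suppress=True)
c=load('w2')
def ax(a,b): return np.array([a,b,np.sqrt(1-a*a-b*b)])
obs=[(167,(296,222)),(155,(294.5+4.5,217.5)),(250,(251,292))]
def f(p):
    d=ax(*p[2:4]);tip=np.array([p[0],p[1],4]);r=[]
    r+=list(np.array(proj(c,tip+250*d))-(251,292)); r+=list(np.array(proj(c,tip+161*d))-(294.5,223)); r+=list(np.array(proj(c,tip+p[4]*100*d))-(318,194)); return r
s=least_squares(f,[524,279,.06,-.1,.85]);p=s.x;d=ax(*p[2:4]);print(p,s.fun,np.degrees(np.arccos(d[2])),np.degrees(np.arctan2(d[1],d[0])),'at222',np.array([p[0],p[1],4])+222*d)
R=np.radians(119.9);tx=np.array([np.cos(R),np.sin(R)]);ty=np.array([np.sin(R),-np.cos(R)])
for h in(0,200,222,250):
    q=(np.array([p[0],p[1],4])+h*d)[:2]-[525.5,277.7];print(h,q@tx,q@ty)
```

```text
[521.44 281.27   0.07  -0.12   0.67] [-0.5  -0.34  1.6   1.08 -1.1  -0.74] 7.792526490603382 -58.89101625724863 at222 [536.99 255.5  223.95]
0 5.1185624170308355 -1.737013224807499
200 -21.992669092430063 -1.164861072378205
222 -24.974904558470747 -1.1019243356109811
250 -28.770476969795283 -1.0218230342708488
```

```bash
python3 -m handwheel '[{"hand":0.07,"x":-0.002,"y":0.002,"z":0,"spin":0},{"hand":0.04,"x":-0.002,"y":0.002,"z":0,"spin":0},{"hand":0.02,"x":-0.002,"y":0.002,"z":0,"spin":0},{"hand":0,"x":-0.002,"y":0.002,"z":0,"spin":0},{"hand":0,"x":-0.002,"y":0.002,"z":0,"spin":0},{"hand":0,"x":-0.002,"y":0.002,"z":0,"spin":0},{"hand":0,"x":-0.002,"y":0.002,"z":0,"spin":0},{"hand":0,"x":-0.002,"y":0.002,"z":0,"spin":0},{"hand":0,"x":-0.002,"y":0.002,"z":0,"spin":0},{"hand":0,"x":-0.002,"y":0.002,"z":0,"spin":0}]'
```

```text
t: 2.93
eef_pos: [523.3, 278.7, 221.6]
tcp_rot: [-3.141, -0.0, 2.092]
ft_force: [0.4, 0.4, 0.0]
opening: 0.354
```

```bash
python3 -m handwheel '[{"hand":0,"x":0,"y":0,"z":0,"spin":0},{"hand":0,"x":0,"y":0,"z":0,"spin":0},{"hand":0,"x":0,"y":0,"z":0,"spin":0},{"hand":0,"x":0,"y":0,"z":0,"spin":0},{"hand":0,"x":0,"y":0,"z":0,"spin":0},{"hand":0,"x":0,"y":0,"z":0,"spin":0},{"hand":0,"x":0,"y":0,"z":0,"spin":0},{"hand":0,"x":0,"y":0,"z":0,"spin":0}]'
```

```text
t: 3.6
eef_pos: [523.4, 278.7, 221.7]
tcp_rot: [-3.142, -0.0, 2.092]
ft_force: [0.1, -0.5, -0.3]
opening: 0.152
```

```bash
python3 -m handwheel '[{"hand":0,"x":0,"y":0,"z":0.015,"spin":0},{"hand":0,"x":0,"y":0,"z":0.04,"spin":0},{"hand":0,"x":0,"y":0,"z":0.075,"spin":0},{"hand":0,"x":0,"y":0,"z":0.11,"spin":0},{"hand":0,"x":0,"y":0,"z":0.14,"spin":0},{"hand":0,"x":0,"y":-0.01,"z":0.165,"spin":0},{"hand":0,"x":0.005,"y":-0.03,"z":0.17,"spin":-1},{"hand":0,"x":0.01,"y":-0.06,"z":0.17,"spin":-2},{"hand":0,"x":0.02,"y":-0.095,"z":0.17,"spin":-3},{"hand":0,"x":0.03,"y":-0.13,"z":0.17,"spin":-4},{"hand":0,"x":0.035,"y":-0.165,"z":0.17,"spin":-5},{"hand":0,"x":0.045,"y":-0.2,"z":0.17,"spin":-6},{"hand":0,"x":0.05,"y":-0.23,"z":0.17,"spin":-7},{"hand":0,"x":0.054,"y":-0.25,"z":0.165,"spin":-7.8},{"hand":0,"x":0.054,"y":-0.254,"z":0.15,"spin":-7.84},{"hand":0,"x":0.054,"y":-0.254,"z":0.14,"spin":-7.84},{"hand":0,"x":0.054,"y":-0.254,"z":0.14,"spin":-7.84}]'
python3 - <<'E'
from h import *
w=snap('wrist','w3');t=snap('top','t3');s=snap('scene','s3');print(state()['eef_pos'],state()['tcp_rot'],state()['opening'])
def cr(c,x,y,w,h,k): return cv2.resize(c['img'][y:y+h,x:x+w,::-1],(int(w*k),int(h*k)),interpolation=cv2.INTER_CUBIC)
o=np.zeros((600,800,3),np.uint8)
o[:320,:]=cr(w,80,60,400,160,2); o[320:600,:400]=cr(s,270,130,100,70,4)[:280]; o[320:600,400:800]=cr(t,295,145,100,70,4)
cv2.imwrite('pics/v3.png',o)
E
```

```text
t: 5.02
eef_pos: [576.7, 24.7, 359.4]
tcp_rot: [-3.138, -0.0, 1.407]
ft_force: [-0.3, 0.1, -0.6]
opening: 0.155
[577.40571376  25.52893451 362.16912039] [ 3.14120933e+00 -2.31626934e-04  1.40887799e+00] 0.1523171169928618
```

View pics/v3.png

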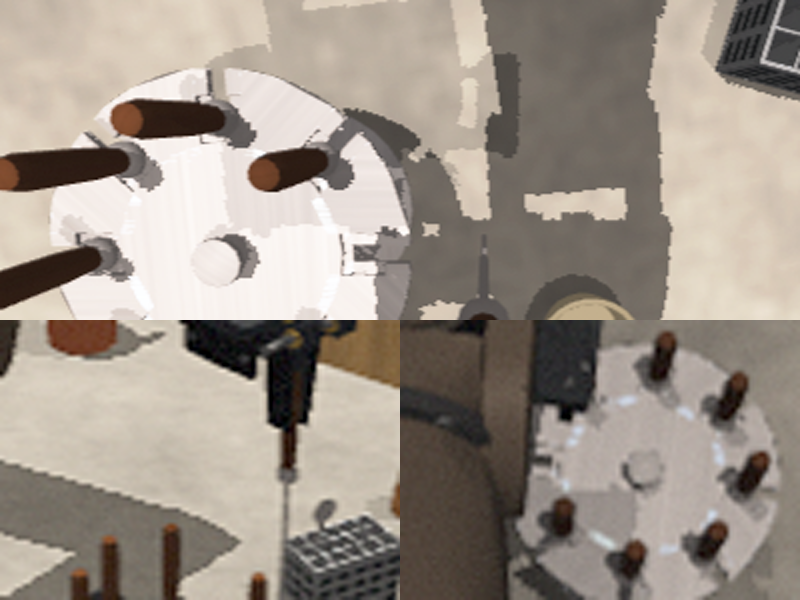

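Wrist view (crop at 2x, origin 80,60): the seat is around crop (361,253) with its slot running right to (410,250). The held fork's shank runs from tips at (484,235) to its collar at (484,305). I'll enlarge this.

Run:
```python
from h import *
crop('w3',240,160,340,225,8,'v4')
c=load('w3');E=np.array([577.4,25.5,362.2+5]) 
for h in(0,155,167): print(h,proj(c,E+[0,0,h-222]))
for p in ([567,-36,175],[571,-12,179]):print(proj(c,p))
```

```text
0 (np.float64(323.3334897975356), np.float64(178.12578399481208))
155 (np.float64(324.85424020136077), np.float64(218.3284112112086))
167 (np.float64(325.06161614250067), np.float64(223.81061107407027))
(np.float64(263.3037913032333), np.float64(182.85259026148483))
(np.float64(286.40681179370097), np.float64(183.64548245451113))
```

View pics/v4.png

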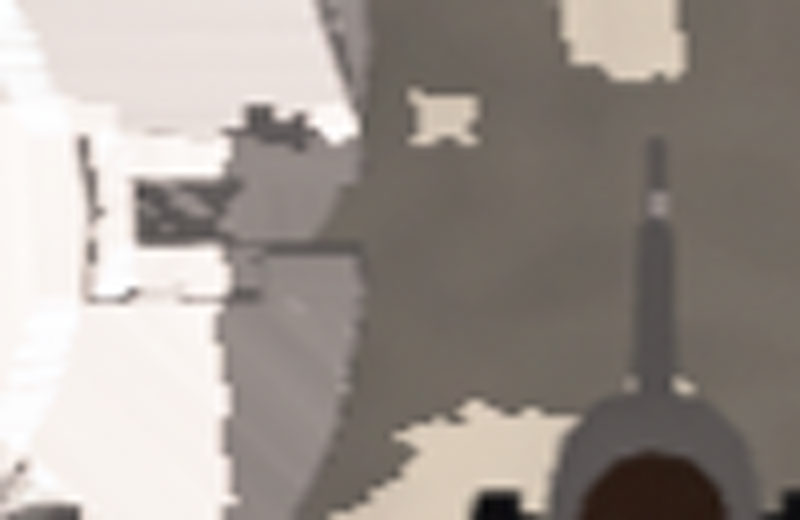

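Run:
```python
from h import *
np.set_printoptions(precision=1,suppress=True)
c=load('w3');z0=362.2+5-222
seat=atz(c,262.25,186.6,175); slotrim=atz(c,240+360/8,160+215/8,179)
print('seat',seat,'rim',slotrim)
col=atz(c,322.1,217.8,z0+155);tip=atz(c,321.9,177.3,z0);print('collar',col,'tip',tip,'tcp 577.4 25.5')
# inner seat corners on upper face -> slot direction
a=atz(c,240+82/8,160+137/8,179);b=atz(c,240+89/8,160+300/8,179);d=b-a
print('inner edge',a,b,np.linalg.norm(d),'slot dir',np.degrees(np.arctan2(d[1],d[0]))+90)
e=(a+b)/2; n=np.array([-d[1],d[0]])/np.linalg.norm(d[:2]); print('seat from edge',e[:2]+11*n, n)
k=atz(c,80+222/2,60+258/2,204);print('knob',k)
```

```text
seat [570.7 -37.9 175. ] rim [574.1 -14.1 179. ]
collar [576.7  23.7 300.2] tip [576.2  24.1 145.2] tcp 577.4 25.5
inner edge [558.4 -47.1 179. ] [579.4 -50.7 179. ] 21.34848486140184 slot dir 80.31206516033956
seat from edge [570.8 -38.1] [0.2 1. ]
knob [557.  -99.2 204. ]
```

```bash
python3 -m handwheel '[{"hand":0,"x":0,"y":-0.005,"z":-0.03,"spin":0},{"hand":0,"x":0.0005,"y":-0.015,"z":-0.065,"spin":0},{"hand":0,"x":0.0005,"y":-0.022,"z":-0.095,"spin":0},{"hand":0,"x":0.0005,"y":-0.024,"z":-0.11,"spin":0},{"hand":0,"x":0.0005,"y":-0.024,"z":-0.112,"spin":0},{"hand":0,"x":0.0005,"y":-0.024,"z":-0.112,"spin":0}]'
python3 - <<'E'
from h import *
w=snap('wrist','w5');print(state()['eef_pos'],state()['tcp_rot'],state()['ft_force'])
crop('w5',240,150,340,225,8,'v5')
E
```

```text
t: 5.67
eef_pos: [578.1, 1.3, 249.9]
tcp_rot: [-3.141, -0.0, 1.408]
ft_force: [0.9, 0.1, -0.4]
opening: 0.151
[578.46096421   1.30495577 250.94548103] [ 3.14005613e+00 -2.28993927e-04  1.40837291e+00] [ 0.67182403 -0.03306584  0.19221126]
```

View pics/v5.png

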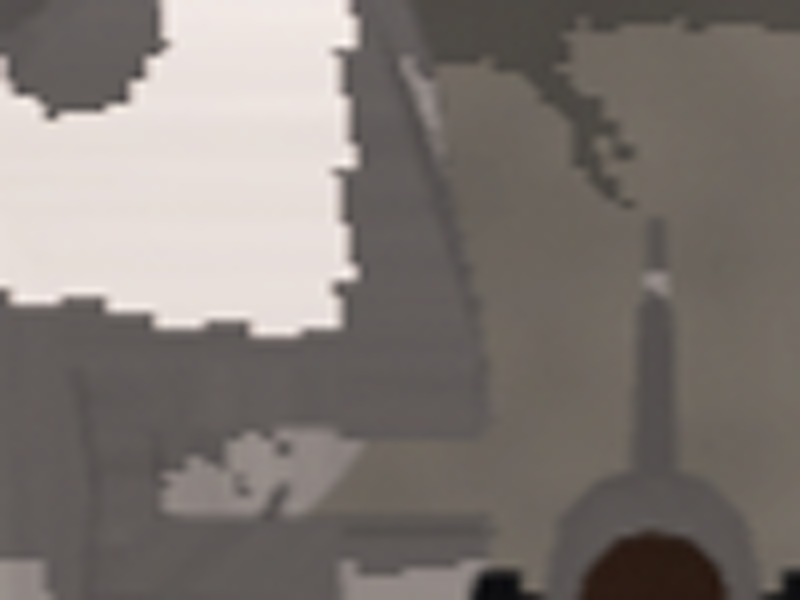

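Zoomed wrist view (8x, origin 240,150): the slot's near upper edge is at crop row 435 and its far edge at about 520 (lower lip) to 543. The rim is at column 485, the shank at column 656 and the collar at the bottom. Next is the sideways offset.

Run:
```python
from h import *
np.set_printoptions(precision=1,suppress=True)
c=load('w5');zt=251-217.7
X=lambda x,y,z:atz(c,240+x/8,150+y/8,z)
n=np.array([.986,-.165,0]);r=np.array([.165,.986,0])
pts={'nearedge':X(480,435,179),'nearedge2':X(370,435,179),'faredge_lo':X(480,520,172),'faredge_lo2':X(380,518,172),'faredge_hi':X(480,545,179),'slotendfloor?':X(160,475,175),'rim':X(487,400,179),'seatinner':X(78,480,179),
'collar':atz(c,322.1,217.8,zt+155),'tip':X(656,218,zt),'tcp':np.array([578.4,1.3,250])}
for k,p in pts.items():print(k,p,'lat %.1f rad %.1f'%(p@n,p@r))
print([ (h,proj(c,np.array([577.5,-.3,zt+h]))) for h in (0,40,155,167)])
```

```text
nearedge [569.7 -14.  179. ] lat 564.0 rad 80.2
nearedge2 [568.1 -23.5 179. ] lat 564.0 rad 70.6
faredge_lo [579.3 -16.1 172. ] lat 573.8 rad 79.7
faredge_lo2 [577.6 -25.1 172. ] lat 573.7 rad 70.6
faredge_hi [579.6 -15.7 179. ] lat 574.1 rad 80.1
slotendfloor? [569.7 -43.3 175. ] lat 568.9 rad 51.3
rim [566.7 -12.8 179. ] lat 560.8 rad 80.9
seatinner [568.  -49.6 179. ] lat 568.2 rad 44.8
collar [579.1   0.2 188.3] lat 570.9 rad 95.7
tip [578.7   0.6  33.3] lat 570.5 rad 96.1
tcp [578.4   1.3 250. ] lat 570.1 rad 96.7
[(0, (np.float64(321.01462783683445), np.float64(176.32522594257728))), (40, (np.float64(321.0162152088778), np.float64(183.14121959072128))), (155, (np.float64(321.0238061613726), np.float64(215.73589971419776))), (167, (np.float64(321.02505207780666), np.float64(221.08572210570895)))]
```

```bash
python3 -m handwheel '[{"hand":0,"x":-0.0014,"y":0,"z":0,"spin":0},{"hand":0,"x":-0.0027,"y":-0.008,"z":0,"spin":0},{"hand":0,"x":-0.004,"y":-0.016,"z":0,"spin":0},{"hand":0,"x":-0.0055,"y":-0.024,"z":0,"spin":0},{"hand":0,"x":-0.0067,"y":-0.032,"z":0,"spin":0},{"hand":0,"x":-0.0079,"y":-0.0385,"z":0,"spin":0},{"hand":0,"x":-0.0079,"y":-0.0385,"z":0,"spin":0},{"hand":0,"x":-0.0079,"y":-0.0385,"z":0,"spin":0}]'
python3 - <<'E'
from h import *
w=snap('wrist','w6');print(state()['eef_pos'],state()['ft_force'])
crop('w6',270,150,370,225,8,'v6')
E
```

```text
t: 6.38
eef_pos: [569.9, -38.4, 249.7]
tcp_rot: [3.142, -0.0, 1.406]
ft_force: [-0.9, 0.2, -1.4]
opening: 0.153
[569.93255393 -38.05527226 249.65826677] [-1.07763448 -0.6101029  -0.52158164]
```

View pics/v6.png

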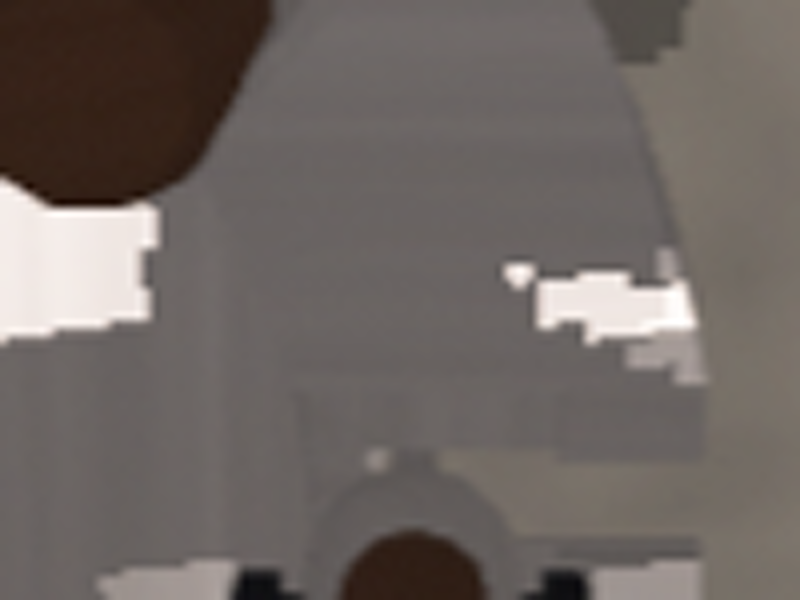

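The shank is in the slot. The collar sits at column 416 against a seat spanning 297–555 (about 0.9 mm too far in), and it is centred sideways. I'll correct that and lower.

```bash
python3 -m handwheel '[{"hand":0,"x":0.0001,"y":0.0009,"z":-0.002,"spin":0},{"hand":0,"x":0.0001,"y":0.0009,"z":-0.005,"spin":0},{"hand":0,"x":0.0001,"y":0.0009,"z":-0.008,"spin":0},{"hand":0,"x":0.0001,"y":0.0009,"z":-0.0105,"spin":0},{"hand":0,"x":0.0001,"y":0.0009,"z":-0.0105,"spin":0},{"hand":0,"x":0.0001,"y":0.0009,"z":-0.0105,"spin":0}]'
```

```text
t: 6.93
eef_pos: [570.1, -36.8, 238.9]
tcp_rot: [-3.141, -0.0, 1.408]
ft_force: [0.5, 0.3, -0.1]
opening: 0.151
```

```bash
python3 -m handwheel '[{"hand":0,"x":0,"y":0,"z":-0.0008,"spin":0},{"hand":0,"x":0,"y":0,"z":-0.0015,"spin":0},{"hand":0,"x":0,"y":0,"z":-0.0015,"spin":0},{"hand":0,"x":0,"y":0,"z":-0.0015,"spin":0}]'
python3 - <<'E'
from h import *
w=snap('wrist','w7');print(state()['eef_pos'],state()['ft_force'])
crop('w7',270,150,370,225,8,'v7')
E
```

```text
t: 7.27
eef_pos: [570.1, -36.8, 237.7]
tcp_rot: [3.141, -0.0, 1.408]
ft_force: [0.2, 0.2, -0.9]
opening: 0.147
[570.05920417 -36.83483034 237.69991473] [-0.51213009  0.3646976  -1.02340057]
```

View pics/v7.png

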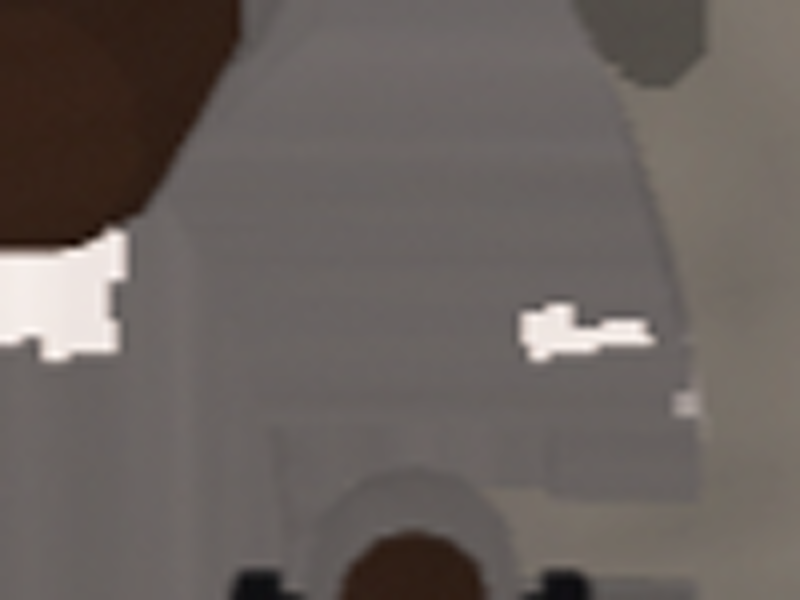

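The collar is at column 415 and the seat at 272–548 (centre 410), so it is centred. There is no contact yet, so I continue down.

```bash
python3 -m handwheel '[{"hand":0,"x":0,"y":0,"z":-0.0008,"spin":0},{"hand":0,"x":0,"y":0,"z":-0.0015,"spin":0},{"hand":0,"x":0,"y":0,"z":-0.0015,"spin":0},{"hand":0,"x":0,"y":0,"z":-0.0015,"spin":0}]'
```

```text
t: 7.65
eef_pos: [570.5, -36.9, 237.4]
tcp_rot: [3.139, -0.0, 1.408]
ft_force: [-1.7, 0.1, 9.0]
opening: 0.153
```

It touched down: 9 N at TCP 237.4, where 237.7 was expected for fully home. I'll release, check and lift off.

```bash
python3 -m handwheel '[{"hand":0.02,"x":0,"y":0,"z":0.001,"spin":0},{"hand":0.03,"x":0,"y":0,"z":0.001,"spin":0},{"hand":0.045,"x":0,"y":0,"z":0.001,"spin":0},{"hand":0.045,"x":0,"y":0,"z":0.001,"spin":0},{"hand":0.045,"x":0,"y":0,"z":0.001,"spin":0},{"hand":0.045,"x":0,"y":0,"z":0.001,"spin":0},{"hand":0.045,"x":0,"y":0,"z":0.001,"spin":0},{"hand":0.045,"x":0,"y":0,"z":0.001,"spin":0}]'
```

```text
t: 8.32
eef_pos: [570.0, -36.8, 237.1]
tcp_rot: [-3.141, -0.0, 1.408]
ft_force: [0.4, 0.7, 0.1]
opening: 0.471
```

```bash
python3 -m handwheel '[{"hand":0.045,"x":0,"y":0,"z":0.01,"spin":0},{"hand":0.045,"x":0,"y":0,"z":0.03,"spin":0},{"hand":0.045,"x":0,"y":0,"z":0.06,"spin":0},{"hand":0.045,"x":0,"y":0,"z":0.095,"spin":0},{"hand":0.045,"x":0,"y":0.02,"z":0.125,"spin":0},{"hand":0.045,"x":-0.02,"y":0.05,"z":0.14,"spin":0},{"hand":0.045,"x":-0.05,"y":0.08,"z":0.14,"spin":0},{"hand":0.045,"x":-0.07,"y":0.11,"z":0.14,"spin":0},{"hand":0.045,"x":-0.07,"y":0.14,"z":0.14,"spin":0},{"hand":0.045,"x":-0.07,"y":0.17,"z":0.14,"spin":0},{"hand":0.045,"x":-0.07,"y":0.2,"z":0.14,"spin":0},{"hand":0.045,"x":-0.07,"y":0.2,"z":0.14,"spin":0}]'
python3 - <<'E'
from h import *
t=snap('top','t8');s=snap('scene','s8');w=snap('wrist','w8')
def cr(c,x,y,w,h,k): return cv2.resize(c['img'][y:y+h,x:x+w,::-1],(int(w*k),int(h*k)),interpolation=cv2.INTER_CUBIC)
o=np.zeros((600,800,3),np.uint8)
o[:300,:400]=cr(t,312,145,80,60,5)if 0 else cr(t,310,142,100,75,4);o[:300,400:]=cr(s,265,170,100,75,4)
o[300:,:]=cr(w,0,0,640,240,1.25)
cv2.imwrite('pics/v8.png',o)
E
```

```text
t: 9.32
eef_pos: [499.5, 166.9, 378.1]
tcp_rot: [3.141, -0.001, 1.41]
ft_force: [0.2, 0.7, -0.3]
opening: 0.475
```

View pics/v8.png

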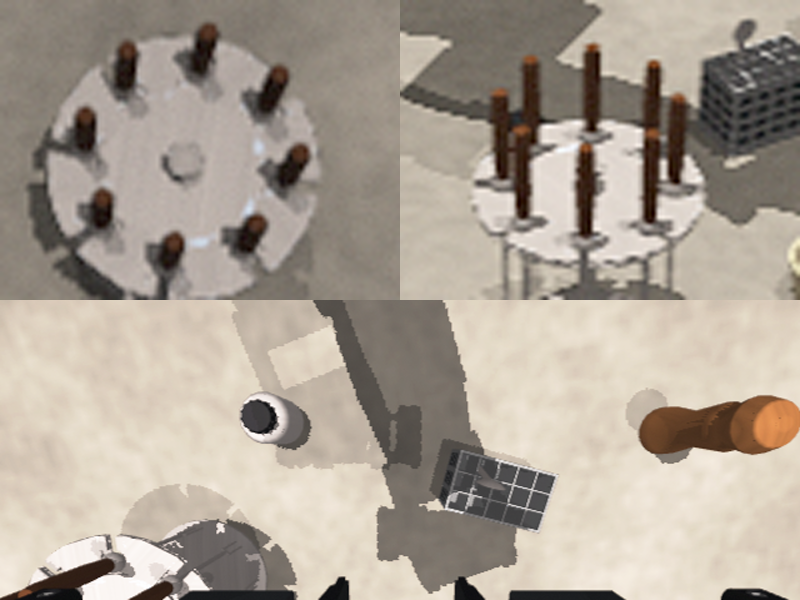

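All eight forks stand upright at even spacing, the new one at top crop (86,113) and scene crop (653,66). The teaspoon is still in the basket. One numeric check on its seating height:

Run:
```python
from h import *
a=np.radians(80.7)
for t,c in(('t8',(555.4,-102.8)),('s8',(565.8,-110.7))):
    C=load(t)
    for z in(270,274): print(t,z,proj(C,[c[0]+67.5*np.cos(a),c[1]+67.5*np.sin(a),z]))
print('seen top',310+86/4,142+113/4,'scene',265+253/4,170+66/4)
# all tops in t8: circle fit
T=np.array([(86,113),(126,47),(206,32),(277,73),(299,150),(254,221),(173,239),(101,195)])
P=np.array([atz(load('t8'),310+x/4,142+y/4,270)[:2] for x,y in T])
r=np.linalg.lstsq(np.c_[2*P,np.ones(8)],(P**2).sum(1),rcond=None)[0][:2]
print(r,np.linalg.norm(P-r,axis=1).round(1),np.degrees(np.arctan2(*(P-r).T[::-1])).round(1)%360)
job_done()
```

```text
t8 270 (np.float64(330.53508048622626), np.float64(171.76665487100638))
t8 274 (np.float64(330.53914595089856), np.float64(171.35942037249538))
s8 270 (np.float64(327.8336086875752), np.float64(185.6555553641087))
s8 274 (np.float64(327.8773647648833), np.float64(184.57760060174903))
seen top 331.5 170.25 scene 328.25 186.5
[ 556.09193156 -103.01074408] [65.9 68.5 66.5 66.9 67.6 67.  67.2 67.5] [ 77.7  34.5 350.2 305.  260.6 214.2 169.6 124.4]
the job is handed in; nothing more can be done
```

I took the fork out of the basket, slid its shank into the free slot, let the collar down into the seat and released it. I handed the job in at about 9.5 s of the 37 s allowed; no verdict is given.

**Setting down:** the collar touched down with about 9 N at TCP height 237.4 mm. The height I had worked out for fully home was 237.7 mm.

**After release:**
- The gripper is clear of everything, about 200 mm away.
- All eight forks hang upright.
- In the scene camera the new fork's top is within 1 px of where a fully seated fork should appear. It shows no sign of standing 4 mm high on the disc.
- The teaspoon is still in its cell. The basket, canister and pepper mill look unmoved in the last wrist view. I did not re-check the pot or ramekin, but the arm went nowhere near the pot.
- The other forks read the same angles as before to about 1.5°, so the carousel did not noticeably turn.

**Checks that disagreed:**
- In the top view the new fork reads 77.7°, against about 80° for even spacing, and 65.9 mm from the axis instead of 68 mm. Its top is also about 1.5 px off. This is about the limit of reading that image, or the fork may lean slightly.
- The scene and top cameras disagreed by about 13 mm on where the carousel is. I used the wrist camera for the final alignment.

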